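# Set the lens axis marker to the red index and mark the lens

### The arm

A 6-joint arm with a two-finger parallel gripper is mounted at the origin on a cart in front of the work surface, level with it; the furniture and walls round the work are solid. World frame = base frame: x ahead of the robot, y to its left, z up, the work surface at z = 0. Lengths are in m, angles in rad, forces in N, time in s.
With the tool pointing down it reaches from about 0.35 to 0.875 m from the base axis. Payload 4.2 kg.
Tool frame: the origin (TCP) lies at the very end of the fingers, on their centre line; the grasp point (between the pads) lies 19 mm behind it; z points along the fingers, y is the line along which they close (so a half turn about z gives the same grasp; the last joint's range is limited). The gripper opens to 87 mm and grips with 3 to 60 N. Pads are 19 mm wide; open, the fingers measure 117 mm over their backs; the gripper's body (75 mm by 190 mm) begins 51 mm behind the grasp point.
Start: joints at [0.259, 0.385, 0.008, 0, -1.194, -0.259], TCP at [0.625, 0, 0.223] pointing down, gripper open.
Joint ranges: [-3.14, 3.14], [-1.21, 2.06], [-1.07, 1.41], [-3.16, 2.05], [-2.99, -0.16], [-3.1, 3.1]. Speed limits (rad/s): [2.79, 2.79, 3.14, 3.14, 3.14, 3.14].

### API

Orientations are given as a unit quaternion [w, x, y, z].
In Python, from workcell import telemetry, optics, workorder gives the robot as it stands.
- The arm moves only by the tool move_arm, never from a script. Its argument "moves" is one flat list of numbers, 7 for each row, row after row: the shift along the tool's x, y, z as a fraction of full scale, then the turn, a rotation vector about the tool's x, y, z as a fraction of full scale, then the closure in counts, from 0 (fully open) to 255 (shut). In form: [x, y, z, wx, wy, wz, gripper, x, y, z, wx, wy, wz, gripper, ...]. A call has 1 to 12 rows; each row shifts and turns the commanded pose from where the row before left it, along the tool's axes as they then stand; what a row does not reach is not made up. Full scale, the value 1, is 0.15 m for a shift and 0.5 rad for a turn. A row lasts 1/10 s, in which the tool goes at most 50 mm and 8.59 degrees, less where a joint would pass 70% of its speed; a pose out of reach is approached as far as the arm can. A call with a number of a shift or a turn outside -1 to 1 is refused whole. A call with a gripper value outside its range is refused whole. The fingers move at their own pace and stop on an object; "grip_force" is the grip in N (left out, the last holds). Time passes only in rows, so rows that do not move let the fingers close. It gives the time, the measured TCP pose, the force, the opening and the grip force at its end, in the units of the state.
- telemetry.get_obs(): the state, without advancing time (a new reading comes with each control period).
- optics.get_image(name): name is "scene" or "side" or "wrist"; returns the picture (400x640x3 uint8, red, green, blue); there is no depth.
- optics.camera_model(name): a dict with "mtx" (3x3 intrinsics, pixels), "k1" (the pictures are not rectified: a ray, as slopes to the right and down, at radius r is drawn at 1 + k1 r^2 times it, then the intrinsics apply), "rvec" (rotation vector, rad) and "tvec" (3), from world to camera coordinates, as OpenCV has them; the wrist camera has in their place "mount" (4x4, takes a point from camera to tool coordinates, whose origin is the TCP and whose axes are the flange's). Camera axes: x right, y down, z forward; pixel columns grow to the right and rows downward; lengths in m; the calibration is good to about 2 mm. A picture is of the moment at which its call begins: read the wrist's pose just before it. camera_model takes no time and is no camera call.
- workorder.sign_off(): hands the job in; it is judged then, once.
The state is a dict: "time": time; "q": joint angles; "qd": joint speeds; "tau": joint torques, N m; "position": TCP position; "tcp_rot": TCP orientation; "force": force on the tool from outside, world axes, zero at the start; "wrist_torque": the same for the moment, N m; "grip_width": finger opening in m; "gripper_force": force on a finger pad.
Only numpy, scipy, OpenCV 4.12 (cv2) and the standard library are available. Lean on these libraries where they do the work, as an engineer would, in place of code of your own. Each camera call takes 0.05 s, during which the arm holds its last target. There are 200 camera calls.

### The job

Mark the axis on the lens that lies in the lens marker: with the fingertips, push the marker's lever round by its upright black knob until the black pointer of the ring stands exactly at the red index on the scale, then press the brass plunger in the middle fully down so that its three pins touch the lens, let it spring back up and move clear. Only push, gently: do not pinch or grip the knob, do not press the plunger before the pointer is at the index, and do not shift the red index, the lens or the things lying round the instrument.

Things in the scene. Friction and masses are not known exactly. Their poses are not given: they have to be found in the camera images.
- marker_stand: the dark green lens marker, fixed on the bench: base 186 x 136 mm, 17 mm high; origin on the bench under the ring's axis; x points from the axis to the column at the back (90 mm behind the axis, 102 mm high), so -x is its front. The lens nest is on a stage 24 mm high under the ring; the fixed scale collar round the axis has a radius of 75 mm and its top at 77 mm.
- ring_axis (a point): the upright axis of the turning ring, at the level of the ring's top (88 mm above the bench); frame turned as the stand's
- axis_ring: the dark turning ring with its lever and pointer; origin on its axis at bench level. Its yaw against the stand's is 0 when the lever points to the stand's front (-x) and grows counter-clockwise seen from above; stops at -0.98 and 0.98 rad. Starts positive, so it must be turned clockwise to the red index. Turns stiffly (about 2.5 N at the knob), no spring, stays where it is left.
- lever_knob (a point): middle of the upright black knob at the end of the ring's lever: round, 15 mm in diameter, from 99 to 121 mm above the bench, with a 12 mm neck below; 108 mm from the ring's axis. The lever, a 7 mm round bar, joins it at 90 mm height; nothing tall stands beside the knob along its arc.
- pointer_tip (a point): tip of the thin black pointer on the turning ring, 69.5 mm from the axis and 80 mm above the bench, 75 degrees clockwise of the lever (seen from above). This frame turns with the ring; the pointer is at the red index when this frame and that of index_tip have the same yaw.
- red_index (a joint): place of the red index on the scale, rad, on the same count as the ring's yaw against the stand: the pointer stands at the index when both are equal. Between -0.8 and 0. It is clipped on stiffly and must stay.
- index_tip (a point): inner tip of the red index saddle on the collar's rim, 70.5 mm from the axis and 80 mm above the bench; the saddle is 9 mm wide and reaches out to 85 mm from the axis.
- plunger: the marking plunger, sliding upright in the ring's hub and turning with the ring: brass cap, rod, and under the ring a cross-bar with three pins. Pressed down 6.5 mm its pins touch the lens; it stops at 7.5 mm. A spring lifts it again; it takes about 2 N to start and 5 N at the bottom. Origin on the axis at bench level when up.
- plunger_top (a point): middle of the top of the plunger's brass cap: 29 mm in diameter, 113.5 mm above the bench when up, on the ring's axis; pressed from straight above. It is the highest part of the middle of the instrument.
- lens: the round clear lens, 53 mm in diameter, 7 mm thick, with two ink dots, lying loose in the nest under the ring; origin at the centre of its underside
- tortoise_spectacles: brown tortoise spectacles, 45 x 130 x 14 mm, lying left of the instrument; leave alone
- spare_lens: clear round lens blank, 59 mm in diameter, 8 mm thick, lying right of the instrument; leave alone
- lens_tweezers: steel tweezers, 11 x 115 x 8 mm, lying to the right; leave alone
- felt_pad: green felt disc, 43 mm in diameter, 10 mm thick, lying right of the instrument; leave alone

How it is judged:
By the outcome, as a careful person would: the job done as asked, in the order asked, and still so for the second after the job is handed in, with the robot touching nothing.
It also fails if it takes over 48 s, if anything falls off the work surface, if the arm or the gripper's body presses on something with over 40 N, if the wrist force passes 120 N, or if a joint passes its speed limit or range.

## Working session

There is one attempt and no reset: what is moved stays moved. The work goes in short steps, Python scripts to look and compute and a tool call to move; the robot and the scene stay as the last step left them, time stands still between calls to the robot, and variables do not carry over. Pictures are saved under pics/ and viewed, at most 13 in all, crops included, and the job is handed in when it is done.

Besides the shell and the picture viewer there is one more tool, called after "Call:" as a command line: name --argument value ..., lists and objects as JSON in quotes. move_arm: Moves the arm, as the interface text tells. Its arguments: {"type":"object","properties":{"moves":{"type":"array"},"grip_force":{"type":"number"}},"required":["moves"]}

```bash
mkdir -p pics
cat > h.py <<'E'
import numpy as np, cv2
from workcell import telemetry, optics, workorder
def snap(n,f):
    o=telemetry.get_obs(); im=optics.get_image(n); cv2.imwrite('pics/'+f,im[:,:,::-1]); return o,im
E
python3 - <<'E'
from h import *
for n in ['scene','side','wrist']:
    o,im=snap(n,n+'0.png'); m=optics.camera_model(n); print(n,m)
print(o['time'],o['position'],o['tcp_rot'],o['grip_width'])
E
```

```text
scene {'mtx': array([[362.42834763,   0.        , 323.14555076],
       [  0.        , 362.42834763, 198.42726711],
       [  0.        ,   0.        ,   1.        ]]), 'k1': 0.014280307280963644, 'rvec': array([ 0.7204311 , -2.62440558,  1.08948498]), 'tvec': array([0.47706792, 0.2812121 , 0.70788393])}
side {'mtx': array([[428.62769776,   0.        , 330.48423278],
       [  0.        , 428.62769776, 198.15340583],
       [  0.        ,   0.        ,   1.        ]]), 'k1': -0.029795584671054944, 'rvec': array([ 2.24320344,  0.07283882, -0.04654836]), 'tvec': array([-0.55433085,  0.03703962,  1.09723026])}
wrist {'mtx': array([[295.75115797,   0.        , 320.56743433],
       [  0.        , 295.75115797, 203.5822732 ],
       [  0.        ,   0.        ,   1.        ]]), 'k1': -0.039769959995683356, 'mount': array([[ 2.12514444e-03, -9.60558865e-01, -2.78068608e-01,
         7.68095596e-02],
       [ 9.99997694e-01,  1.95539318e-03,  8.87799899e-04,
        -1.06635813e-04],
       [-3.09050603e-04, -2.78069854e-01,  9.60560805e-01,
        -1.62569281e-01],
       [ 0.00000000e+00,  0.00000000e+00,  0.00000000e+00,
         1.00000000e+00]])}
0.1 [6.24463233e-01 1.82504046e-05 2.21555298e-01] [-7.31485465e-04 -7.07037432e-01  7.07175428e-01  6.69749351e-04] 0.08693280496875946
```

View pics/scene0.png

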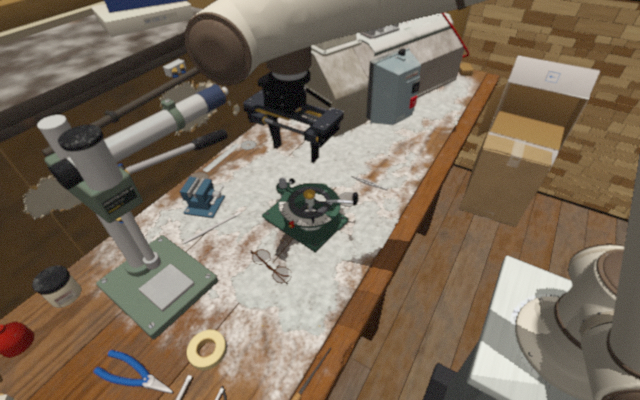

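View pics/side0.png

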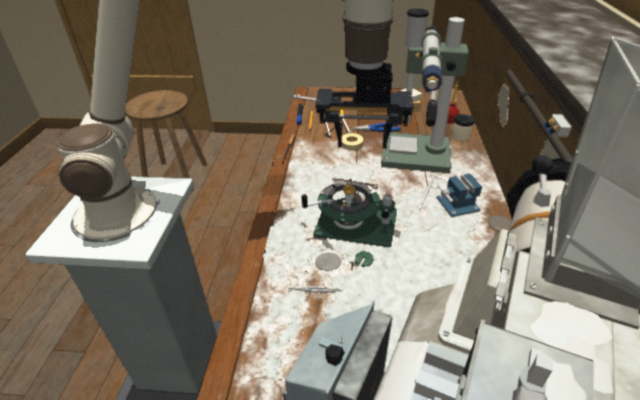

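View pics/wrist0.png

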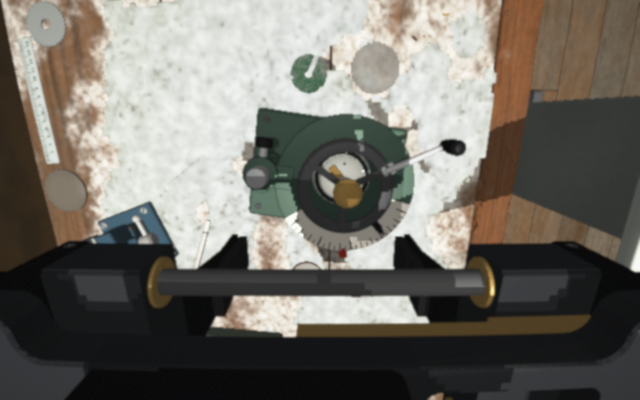

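The wrist picture shows the column at left (258,172), brass cap near (347,193), knob at (453,147), and red index near (342,253). I'll shift the wrist camera over the axis and close the fingers for a clearer view.

Call:
move_arm --moves '[-0.3, 0, 0, 0, 0, 0, 255, -0.2, 0, 0, 0, 0, 0, 255, 0, 0, 0, 0, 0, 0, 255, 0, 0, 0, 0, 0, 0, 255, 0, 0, 0, 0, 0, 0, 255, 0, 0, 0, 0, 0, 0, 255]' --grip_force 10

```text
time: 0.75
position: [0.6249, 0.0741, 0.2225]
tcp_rot: [-0.0, -0.707, 0.708, 0.0]
force: [-0.9, -0.2, 0.2]
grip_width: 0.0471
gripper_force: 0.0
```

```bash
cat >> h.py <<'E'
from scipy.spatial.transform import Rotation as R
def ray(n,o,uv):
    m=optics.camera_model(n); K=m['mtx']; uv=np.atleast_2d(uv).astype(float)
    d=np.c_[(uv[:,0]-K[0,2])/K[0,0],(uv[:,1]-K[1,2])/K[1,1]]; s=d.copy()
    for _ in range(10): s=d/(1+m['k1']*(s**2).sum(1,keepdims=True))
    s=np.c_[s,np.ones(len(s))]
    if n=='wrist':
        q=o['tcp_rot']; Rt=R.from_quat([q[1],q[2],q[3],q[0]]).as_matrix(); M=m['mount']
        return Rt@M[:3,3]+o['position'], s@(Rt@M[:3,:3]).T
    Rm=cv2.Rodrigues(m['rvec'])[0]; return -Rm.T@m['tvec'], s@Rm
def onz(n,o,uv,z):
    c,d=ray(n,o,uv); return c+d*((z-c[2])/d[:,2])[:,None]
E
python3 - <<'E'
from h import *
o,im=snap('wrist','w1.png'); print(o['time'],o['position'],o['grip_width'])
c=cv2.resize(im[20:300,180:540],None,fx=2,fy=2,interpolation=cv2.INTER_CUBIC)
cv2.imwrite('pics/w1c.png',c[:,:,::-1])
E
```

```text
0.75 [0.62492225 0.07407219 0.22250143] 0.04706675007776504
```

View pics/w1c.png

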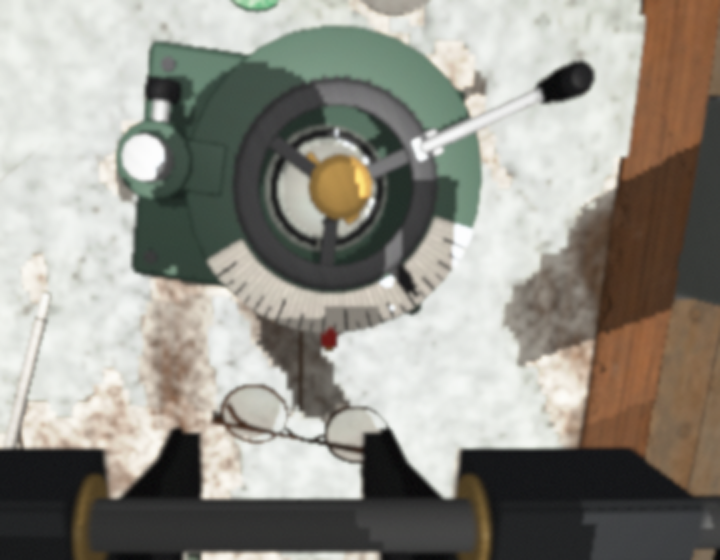

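Crop (pixel = crop/2+(180,20)): brass cap (341,187), knob (570,80), pointer tip about (411,288), red index (329,340). The spectacles lie below, clear of everything.

```bash
cat >> h.py <<'E'
def meas(o,im):
    hsv=cv2.cvtColor(im,cv2.COLOR_RGB2HSV); r={}
    def cen(m):
        n,l,s,c=cv2.connectedComponentsWithStats(m.astype(np.uint8)); i=1+np.argmax(s[1:,4]); return c[i],s[i]
    H,S,V=[hsv[:,:,i].astype(int) for i in range(3)]
    roi=np.zeros(H.shape,bool); roi[30:240,280:480]=1
    r['cap']=cen((abs(H-21)<8)&(S>130)&(V>90)&roi&(np.arange(640)[None]<400))
    r['red']=cen(((H<6)|(H>174))&(S>140)&(V>60)&roi)
    r['knob']=cen((V<60)&(S<120)&(np.arange(640)[None]>430)&roi)
    for k,z in dict(cap=.1135,red=.081,knob=.121).items():
        print(k,r[k][0].round(2),r[k][1],onz('wrist',o,r[k][0],z)[0].round(4))
    return r
E
python3 - <<'E'
from h import *
o=telemetry.get_obs(); im=cv2.imread('pics/w1.png')[:,:,::-1].copy(); meas(o,im)
A=onz('wrist',o,[350.3,113],.1135)[0]
for n,uv,z in [('ptip',(385.7,164.3),.08),('col',(252,97.5),.102),('knobtop',(467,58.5),.121)]:
    p=onz('wrist',o,uv,z)[0]; print(n,p.round(4),np.hypot(*(p-A)[:2]).round(4),np.arctan2(*(p-A)[1::-1]).round(3))
c=cv2.resize(im[130:200,320:430],None,fx=7,fy=7,interpolation=cv2.INTER_CUBIC)
cv2.imwrite('pics/w1d.png',c[:,:,::-1])
E
```

```text
cap [349.66 113.26] [336  99  29  32 686] [ 0.5992 -0.007   0.1135]
red [343.85 188.88] [341 185   7   8  41] [0.6002 0.0691 0.081 ]
knob [463.04  60.88] [450  52  26  19 316] [ 0.5067 -0.0497  0.121 ]
ptip [0.5573 0.0431 0.08  ] 0.0652 2.258
col [ 0.6872 -0.0211  0.102 ] 0.0896 -0.155
knobtop [ 0.5035 -0.0516  0.121 ] 0.1049 -2.706
```

View pics/w1d.png

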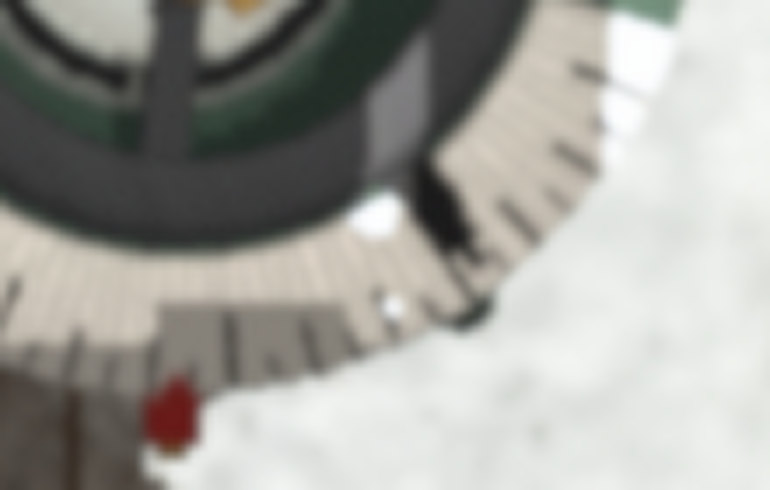

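Call:
move_arm --moves '[0.23, 0.17, 0, 0, 0, 0, 255, 0.23, 0.17, 0, 0, 0, 0, 255, 0.23, 0.17, 0, 0, 0, 0, 255, 0.23, 0.17, 0, 0, 0, 0, 255, 0.22, 0.17, 0, 0, 0, 0, 255, 0, 0, 0, 0, 0, 0, 255, 0, 0, 0.26, 0, 0, 0, 255, 0, 0, 0.26, 0, 0, 0, 255, 0, 0, 0.24, 0, 0, 0, 255, 0, 0, 0, 0, 0, 0, 255, 0, 0, 0, 0, 0, 0, 255]'

```text
time: 1.9
position: [0.4982, -0.0963, 0.1091]
tcp_rot: [0.0, 0.707, -0.707, 0.0]
force: [0.8, -0.5, 1.6]
grip_width: 0.0001
gripper_force: 0.0
```

Run:
```python
from h import *
o,im=snap('wrist','w2.png'); print(o['time'],o['position'],o['grip_width'],o['force'])
```

```text
1.9 [ 0.49820717 -0.09626945  0.10911927] 0.00010045582393788667 [ 0.81436048 -0.45665883  1.61620066]
```

View pics/w2.png

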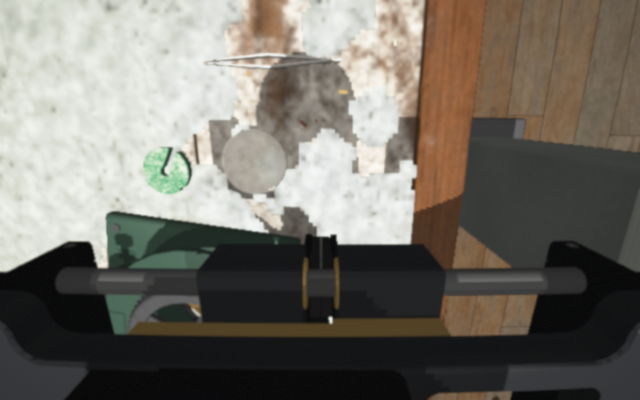

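Fingers are shut, at the −y side of the knob, clear of everything. Now push toward +y, stopping short.

Call:
move_arm --moves '[-0.08, 0, 0, 0, 0, 0, 255, -0.08, 0, 0, 0, 0, 0, 255, -0.04, 0, 0, 0, 0, 0, 255, -0.04, 0, 0, 0, 0, 0, 255, -0.04, 0, 0, 0, 0, 0, 255, -0.04, 0, 0, 0, 0, 0, 255, -0.04, 0, 0, 0, 0, 0, 255, -0.04, 0, 0, 0, 0, 0, 255, -0.04, 0, 0, 0, 0, 0, 255, -0.04, 0, 0, 0, 0, 0, 255, -0.04, 0, 0, 0, 0, 0, 255, 0, 0, 0, 0, 0, 0, 255]'

```text
time: 3.15
position: [0.4936, -0.018, 0.1071]
tcp_rot: [-0.003, -0.707, 0.707, 0.003]
force: [-3.9, -3.1, -0.9]
grip_width: 0.0009
gripper_force: 1.5
```

Call:
move_arm --moves '[0.1, 0, 0, 0, 0, 0, 255, 0, 0, -0.22, 0, 0, 0, 255, 0, 0, -0.22, 0, 0, 0, 255, -0.2, -0.2, 0, 0, 0, 0, 255, -0.2, -0.2, 0, 0, 0, 0, 255, -0.2, -0.2, 0, 0, 0, 0, 255, -0.2, -0.12, 0, 0, 0, 0, 255, 0, 0, 0, 0, 0, 0, 255, 0, 0, 0, 0, 0, 0, 255, 0, 0, 0, 0, 0, 0, 255]'

```text
time: 4.15
position: [0.605, 0.0869, 0.1744]
tcp_rot: [0.0, -0.707, 0.707, 0.0]
force: [-0.9, 1.3, -1.1]
grip_width: 0.0004
gripper_force: 0.0
```

Run:
```python
from h import *
o,im=snap('wrist','w3.png'); print(o['time'],o['position'],o['force'])
c=cv2.resize(im[0:270,180:550],None,fx=2,fy=2,interpolation=cv2.INTER_CUBIC)
cv2.imwrite('pics/w3c.png',c[:,:,::-1]); 
try: meas(o,im)
except Exception as e: print(e)
```

```text
4.15 [0.60496602 0.08685286 0.17442954] [-0.91361285  1.27038854 -1.07822779]
cap [329.26  94.7 ] [ 312   75   36   47 1122] [ 0.5988 -0.0062  0.1135]
red [326.26 187.18] [323 182   8  11  62] [0.5998 0.069  0.081 ]
knob [469.48 104.35] [458  95  22  18 324] [ 5.003e-01 -2.000e-04  1.210e-01]
```

View pics/w3c.png

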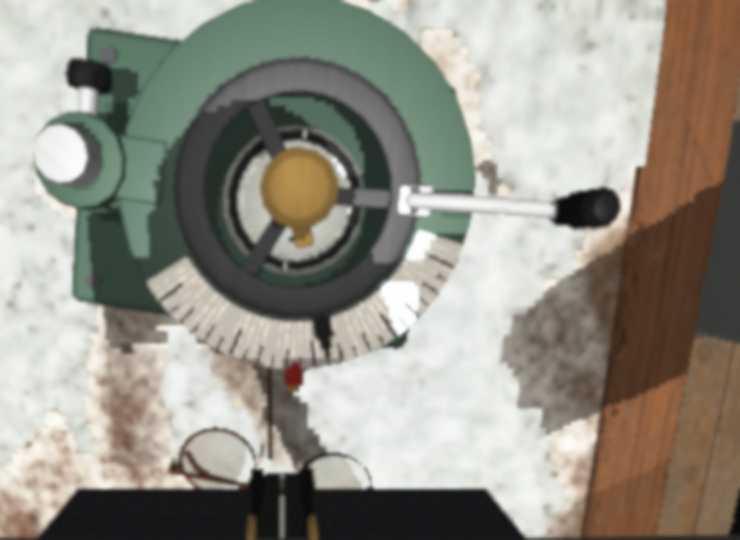

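Wrist view: cap centre crop (300,188), lever nearly along −x, knob (600,206), pointer tip about (325,347), red index (293,375).

```bash
cat >> h.py <<'E'
def fine(f,o):
    im=cv2.imread('pics/'+f)[:,:,::-1].copy(); h=cv2.cvtColor(im,cv2.COLOR_RGB2HSV).astype(int)
    m=((abs(h[:,:,0]-21)<8)&(h[:,:,1]>130)&(h[:,:,2]>90)).astype(np.uint8); m[:,:300]=0;m[:,360:]=0;m[140:]=0
    m=cv2.morphologyEx(m,cv2.MORPH_OPEN,cv2.getStructuringElement(2,(13,13)))
    c=max(cv2.findContours(m,0,1)[0],key=cv2.contourArea); (x,y),r=cv2.minEnclosingCircle(c); e=cv2.fitEllipse(c)
    print('cap',x,y,r,e); A=onz('wrist',o,[e[0]],.1135)[0]; print('axis',A.round(4))
    red=(((h[:,:,0]<6)|(h[:,:,0]>174))&(h[:,:,1]>140)); red[:150]=0; red[240:]=0; red[:,:290]=0; red[:,370:]=0
    # polar unwrap on the z=.080 plane : columns = angle, rows = radius
    th=np.linspace(1.2,2.6,700); rr=np.linspace(.055,.09,140)
    g=np.stack(np.meshgrid(th,rr),-1); P=np.c_[(A[0]+g[...,1]*np.cos(g[...,0])).ravel(),(A[1]+g[...,1]*np.sin(g[...,0])).ravel(),np.full(g[...,0].size,.08)]
    M=optics.camera_model('wrist'); q=o['tcp_rot']; Rt=R.from_quat([q[1],q[2],q[3],q[0]]).as_matrix()
    Pc=(((P-o['position'])@Rt)-M['mount'][:3,3])@M['mount'][:3,:3]
    s=Pc[:,:2]/Pc[:,2:]; s=s*(1+M['k1']*(s**2).sum(1,keepdims=True)); uv=(s*np.diag(M['mtx'])[:2]+M['mtx'][:2,2]).astype(np.float32)
    W=cv2.remap(im,uv[:,0].reshape(g.shape[:2]),uv[:,1].reshape(g.shape[:2]),cv2.INTER_CUBIC)
    cv2.imwrite('pics/pol_'+f,cv2.resize(W,None,fx=1,fy=3)[:,:,::-1])
    w=cv2.cvtColor(W,cv2.COLOR_RGB2HSV).astype(int)
    rm=((w[...,0]<8)|(w[...,0]>172))&(w[...,1]>120)&(w[...,2]>50)
    v=w[...,2]
    for i in range(0,140,6):
        a=np.where(rm[i])[0]; b=np.where(v[i]<75)[0]; b=b[~rm[i][b]]
        print(rr[i].round(4),'red',(th[a].mean().round(3),len(a)) if len(a) else '','dark',(np.median(th[b]).round(3),len(b)) if len(b) else '')
    return A
E
python3 - <<'E'
from h import *
fine('w3.png',telemetry.get_obs())
E
```

```text
cap 328.1610107421875 94.41525268554688 19.670997619628906 ((329.2727355957031, 93.66720581054688), (34.518524169921875, 37.54026412963867), 177.6731414794922)
axis [ 0.5988 -0.0073  0.1135]
0.055 red  dark (np.float64(1.777), 57)
0.0565 red  dark (np.float64(1.775), 57)
0.058 red  dark (np.float64(1.776), 58)
0.0595 red  dark (np.float64(1.78), 54)
0.061 red  dark (np.float64(1.778), 34)
0.0626 red  dark (np.float64(1.777), 27)
0.0641 red  dark (np.float64(1.779), 25)
0.0656 red  dark (np.float64(1.779), 13)
0.0671 red  dark (np.float64(1.777), 5)
0.0686 red  dark 
0.0701 red  dark 
0.0716 red (np.float64(1.57), 18) dark 
0.0731 red (np.float64(1.564), 36) dark 
0.0746 red (np.float64(1.558), 48) dark (np.float64(1.414), 3)
0.0762 red (np.float64(1.555), 47) dark (np.float64(2.191), 55)
0.0777 red (np.float64(1.556), 46) dark (np.float64(1.407), 28)
0.0792 red (np.float64(1.556), 44) dark (np.float64(1.412), 29)
0.0807 red (np.float64(1.552), 34) dark (np.float64(1.422), 27)
0.0822 red  dark (np.float64(1.426), 23)
0.0837 red  dark (np.float64(1.429), 20)
0.0852 red  dark (np.float64(1.435), 16)
0.0867 red  dark (np.float64(1.44), 11)
0.0882 red  dark (np.float64(1.443), 10)
0.0897 red  dark (np.float64(1.445), 10)
```

View pics/pol_w3.png

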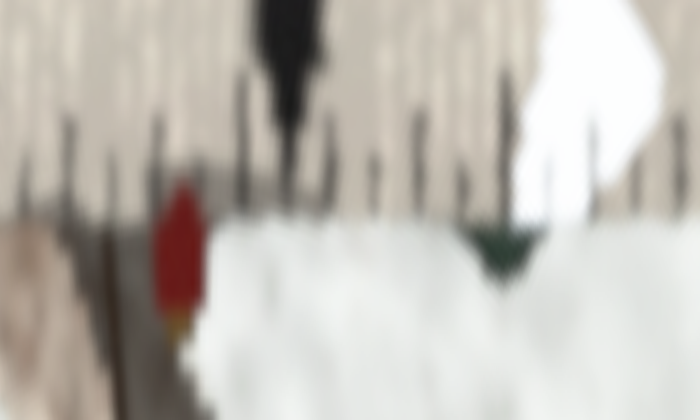

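Pointer at 1.778 rad, index tip at ~1.565 rad (world polar about the axis): 0.213 rad to go, i.e. knob +22.7 mm in y, final TCP y ≈ 0.0047. Go back and push most of it.

Call:
move_arm --moves '[0.2, 0.2, 0, 0, 0, 0, 255, 0.2, 0.2, 0, 0, 0, 0, 255, 0.2, 0.2, 0, 0, 0, 0, 255, 0.2, 0.14, 0, 0, 0, 0, 255, 0, 0, 0.22, 0, 0, 0, 255, 0, 0, 0.22, 0, 0, 0, 255, -0.08, 0, 0, 0, 0, 0, 255, -0.03, 0, 0, 0, 0, 0, 255, -0.03, 0, 0, 0, 0, 0, 255, -0.03, 0, 0, 0, 0, 0, 255, -0.03, 0, 0, 0, 0, 0, 255, -0.03, 0, 0, 0, 0, 0, 255]'

```text
time: 5.4
position: [0.4955, 0.0021, 0.1095]
tcp_rot: [-0.001, 0.707, -0.707, 0.001]
force: [0.7, -1.9, 0.1]
grip_width: 0.0007
gripper_force: 1.0
```

Call:
move_arm --moves '[0, 0, 0, 0, 0, 0, 255, 0, 0, 0, 0, 0, 0, 255]'

```text
time: 5.6
position: [0.4951, 0.0022, 0.109]
tcp_rot: [-0.001, 0.707, -0.707, 0.0]
force: [-0.5, 1.4, 0.1]
grip_width: 0.0007
gripper_force: 0.0
```

Call:
move_arm --moves '[0.1, 0, 0, 0, 0, 0, 255, 0, 0, -0.22, 0, 0, 0, 255, 0, 0, -0.22, 0, 0, 0, 255, -0.2, -0.2, 0, 0, 0, 0, 255, -0.2, -0.2, 0, 0, 0, 0, 255, -0.2, -0.2, 0, 0, 0, 0, 255, -0.05, -0.14, 0, 0, 0, 0, 255, 0, 0, 0, 0, 0, 0, 255, 0, 0, 0, 0, 0, 0, 255, 0, 0, 0, 0, 0, 0, 255]'

```text
time: 6.6
position: [0.6047, 0.0836, 0.1745]
tcp_rot: [-0.0, -0.707, 0.707, 0.0]
force: [0.5, 1.1, -0.1]
grip_width: 0.0005
gripper_force: 0.0
```

Run:
```python
from h import *
o,im=snap('wrist','w4.png'); print(o['time'],o['position'],o['force'])
fine('w4.png',o)
```

```text
6.6 [0.60474566 0.08361418 0.17448382] [ 0.50479424  1.08492883 -0.11935977]
cap 328.0 98.46154022216797 19.564136505126953 ((328.8471374511719, 98.28419494628906), (34.30242156982422, 37.42367935180664), 2.033891439437866)
axis [ 0.5988 -0.0071  0.1135]
0.055 red  dark (np.float64(1.593), 59)
0.0565 red  dark (np.float64(1.592), 58)
0.058 red  dark (np.float64(1.592), 56)
0.0595 red  dark (np.float64(1.591), 53)
0.061 red  dark (np.float64(1.588), 38)
0.0626 red  dark (np.float64(1.59), 28)
0.0641 red  dark (np.float64(1.591), 27)
0.0656 red  dark (np.float64(1.591), 23)
0.0671 red  dark (np.float64(1.591), 17)
0.0686 red  dark (np.float64(1.589), 13)
0.0701 red  dark 
0.0716 red (np.float64(1.57), 22) dark 
0.0731 red (np.float64(1.564), 34) dark 
0.0746 red (np.float64(1.559), 47) dark (np.float64(1.422), 19)
0.0762 red (np.float64(1.558), 48) dark (np.float64(2.192), 48)
0.0777 red (np.float64(1.559), 47) dark (np.float64(1.409), 30)
0.0792 red (np.float64(1.559), 45) dark (np.float64(1.416), 31)
0.0807 red (np.float64(1.552), 32) dark (np.float64(1.427), 24)
0.0822 red  dark (np.float64(1.431), 20)
0.0837 red  dark (np.float64(1.437), 14)
0.0852 red  dark (np.float64(1.439), 12)
0.0867 red  dark (np.float64(1.436), 15)
0.0882 red  dark (np.float64(1.437), 16)
0.0897 red  dark (np.float64(1.442), 13)
```

View pics/pol_w4.png

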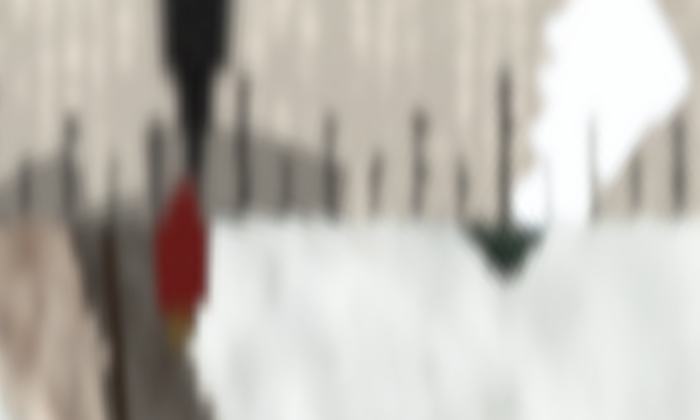

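Pointer now at 1.590, index 1.566: about 0.024 rad (2.5 mm at the knob) left.

Call:
move_arm --moves '[0.05, 0.14, 0, 0, 0, 0, 255, 0.2, 0.2, 0, 0, 0, 0, 255, 0.2, 0.2, 0, 0, 0, 0, 255, 0.2, 0.2, 0, 0, 0, 0, 255, 0, 0, 0.22, 0, 0, 0, 255, 0, 0, 0.22, 0, 0, 0, 255, -0.08, 0, 0, 0, 0, 0, 255, -0.02, 0, 0, 0, 0, 0, 255, -0.007, 0, 0, 0, 0, 0, 255, -0.01, 0, 0, 0, 0, 0, 255, 0, 0, 0, 0, 0, 0, 255, 0, 0, 0, 0, 0, 0, 255]'

```text
time: 7.85
position: [0.4951, 0.0044, 0.1093]
tcp_rot: [-0.001, 0.707, -0.707, 0.0]
force: [-0.6, -1.2, 0.4]
grip_width: 0.0003
gripper_force: 0.1
```

Call:
move_arm --moves '[0.1, 0, 0, 0, 0, 0, 255, 0, 0, -0.22, 0, 0, 0, 255, 0, 0, -0.22, 0, 0, 0, 255, -0.2, -0.2, 0, 0, 0, 0, 255, -0.2, -0.2, 0, 0, 0, 0, 255, -0.2, -0.2, 0, 0, 0, 0, 255, -0.05, -0.14, 0, 0, 0, 0, 255, 0, 0, 0, 0, 0, 0, 255, 0, 0, 0, 0, 0, 0, 255, 0, 0, 0, 0, 0, 0, 255]'

```text
time: 8.85
position: [0.6047, 0.0862, 0.1746]
tcp_rot: [-0.0, -0.707, 0.707, 0.0]
force: [-1.1, -1.0, -0.1]
grip_width: 0.0005
gripper_force: 0.0
```

Run:
```python
from h import *
o,im=snap('wrist','w5.png'); print(o['time'],o['position'],o['force'])
fine('w5.png',o)
```

```text
8.85 [0.60474814 0.08618384 0.17458861] [-1.11838354 -1.02906999 -0.13316137]
cap 328.0 94.89473724365234 19.131515502929688 ((328.8490295410156, 94.70072174072266), (34.45992660522461, 37.0438232421875), 4.746975421905518)
axis [ 0.5988 -0.0069  0.1135]
0.055 red  dark (np.float64(1.574), 56)
0.0565 red  dark (np.float64(1.576), 56)
0.058 red  dark (np.float64(1.576), 54)
0.0595 red  dark (np.float64(1.576), 52)
0.061 red  dark (np.float64(1.577), 37)
0.0626 red  dark (np.float64(1.577), 31)
0.0641 red  dark (np.float64(1.576), 30)
0.0656 red  dark (np.float64(1.572), 14)
0.0671 red  dark (np.float64(1.573), 11)
0.0686 red  dark (np.float64(1.579), 15)
0.0701 red  dark 
0.0716 red (np.float64(1.57), 20) dark 
0.0731 red (np.float64(1.565), 33) dark 
0.0746 red (np.float64(1.559), 47) dark (np.float64(1.418), 9)
0.0762 red (np.float64(1.558), 48) dark (np.float64(2.188), 52)
0.0777 red (np.float64(1.559), 47) dark (np.float64(1.413), 26)
0.0792 red (np.float64(1.559), 45) dark (np.float64(1.413), 32)
0.0807 red (np.float64(1.554), 36) dark (np.float64(1.422), 29)
0.0822 red  dark (np.float64(1.429), 22)
0.0837 red  dark (np.float64(1.432), 19)
0.0852 red  dark (np.float64(1.443), 18)
0.0867 red  dark (np.float64(1.443), 10)
0.0882 red  dark (np.float64(1.445), 10)
0.0897 red  dark (np.float64(1.445), 10)
```

View pics/pol_w5.png

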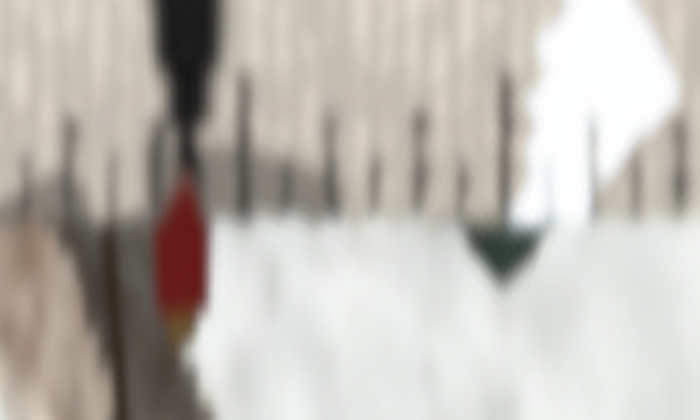

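Pointer still about 0.010 rad short. I'll take a closer look straight above the index for a better estimate.

Call:
move_arm --moves '[-0.2, 0.03, 0, 0, 0, 0, 255, -0.19, 0, 0, 0, 0, 0, 255, 0, 0, 0.22, 0, 0, 0, 255, 0, 0, 0.22, 0, 0, 0, 255, 0, 0, 0.22, 0, 0, 0, 255, 0, 0, 0, 0, 0, 0, 255, 0, 0, 0, 0, 0, 0, 255, 0, 0, 0, 0, 0, 0, 255]'

```text
time: 9.7
position: [0.6024, 0.1454, 0.078]
tcp_rot: [-0.002, 0.707, -0.707, 0.001]
force: [0.3, 0.3, -0.0]
grip_width: 0.0007
gripper_force: 0.0
```

```bash
cat >> h.py <<'E'
def close(f,o,im,A=np.array([.5988,-.007])):
    M=optics.camera_model('wrist'); q=o['tcp_rot']; Rt=R.from_quat([q[1],q[2],q[3],q[0]]).as_matrix()
    th=np.linspace(1.40,1.75,700); rr=np.linspace(.055,.09,210); g=np.stack(np.meshgrid(th,rr),-1)
    P=np.c_[(A[0]+g[...,1]*np.cos(g[...,0])).ravel(),(A[1]+g[...,1]*np.sin(g[...,0])).ravel(),np.full(g[...,0].size,.08)]
    Pc=(((P-o['position'])@Rt)-M['mount'][:3,3])@M['mount'][:3,:3]
    s=Pc[:,:2]/Pc[:,2:]; s=s*(1+M['k1']*(s**2).sum(1,keepdims=True)); uv=(s*np.diag(M['mtx'])[:2]+M['mtx'][:2,2]).astype(np.float32)
    W=cv2.remap(im,uv[:,0].reshape(g.shape[:2]),uv[:,1].reshape(g.shape[:2]),cv2.INTER_LINEAR)
    cv2.imwrite('pics/'+f,cv2.resize(W,None,fx=1,fy=2)[:,:,::-1])
    w=W.astype(int); rm=(w[...,0]-np.maximum(w[...,1],w[...,2]))>45; dk=(w.max(2)<80)
    for i in range(0,210,9):
        a=np.where(rm[i])[0]; b=np.where(dk[i])[0]
        print(rr[i].round(4),'red',th[a[[0,-1]]].round(4).tolist()+[th[a].mean().round(4)] if len(a) else '','dark',th[b[[0,-1]]].round(4).tolist()+[th[b].mean().round(4)] if len(b) else '')
E
python3 - <<'E'
from h import *
o,im=snap('wrist','w6.png'); print(o['time'],o['position'],o['force'])
close('c6.png',o,im)
E
```

```text
9.7 [0.60240984 0.1454187  0.07804828] [ 0.32348644  0.29778764 -0.0244576 ]
0.055 red  dark [1.5046, 1.6343, np.float64(1.5695)]
0.0565 red  dark [1.5067, 1.6348, np.float64(1.5707)]
0.058 red  dark [1.5082, 1.6343, np.float64(1.5712)]
0.0595 red  dark [1.5097, 1.6303, np.float64(1.57)]
0.061 red  dark [1.5237, 1.6183, np.float64(1.571)]
0.0625 red  dark [1.5362, 1.6108, np.float64(1.5735)]
0.064 red  dark [1.5372, 1.6103, np.float64(1.5737)]
0.0656 red  dark [1.5537, 1.5883, np.float64(1.571)]
0.0671 red  dark [1.5597, 1.6889, np.float64(1.6021)]
0.0686 red  dark [1.5622, 1.6884, np.float64(1.5947)]
0.0701 red  dark [1.6819, 1.6879, np.float64(1.6849)]
0.0716 red [1.5437, 1.5858, np.float64(1.5647)] dark [1.6804, 1.6879, np.float64(1.6842)]
0.0731 red [1.5287, 1.5993, np.float64(1.564)] dark 
0.0746 red [1.5046, 1.6213, np.float64(1.563)] dark [1.4, 1.4866, np.float64(1.4431)]
0.0761 red [1.5041, 1.6193, np.float64(1.5617)] dark [1.4, 1.4881, np.float64(1.4441)]
0.0776 red [1.5052, 1.6183, np.float64(1.5617)] dark [1.4, 1.4656, np.float64(1.4328)]
0.0791 red [1.5077, 1.6178, np.float64(1.5627)] dark [1.401, 1.4566, np.float64(1.4288)]
0.0806 red [1.5107, 1.6108, np.float64(1.5607)] dark [1.433, 1.4586, np.float64(1.4458)]
0.0821 red  dark [1.4381, 1.4611, np.float64(1.4496)]
0.0836 red  dark [1.4416, 1.4641, np.float64(1.4528)]
0.0851 red  dark [1.4441, 1.4641, np.float64(1.4541)]
0.0867 red  dark [1.4466, 1.4651, np.float64(1.4558)]
0.0882 red  dark [1.4461, 1.4681, np.float64(1.4571)]
0.0897 red  dark [1.4441, 1.4696, np.float64(1.4568)]
```

View pics/c6.png

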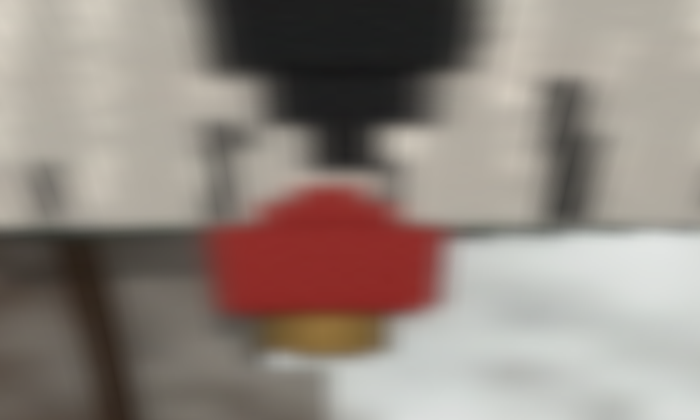

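Close view: pointer centre ≈1.572, index ≈1.564; about 0.008 rad (0.9 mm at the knob) left. One more fine nudge.

Call:
move_arm --moves '[0, 0, -0.22, 0, 0, 0, 255, 0, 0, -0.22, 0, 0, 0, 255, 0, 0, -0.22, 0, 0, 0, 255, 0.2, 0.15, 0, 0, 0, 0, 255, 0.2, 0.15, 0, 0, 0, 0, 255, 0.2, 0.15, 0, 0, 0, 0, 255, 0.2, 0.15, 0, 0, 0, 0, 255, 0.2, 0.11, 0, 0, 0, 0, 255, 0.057, 0, 0, 0, 0, 0, 255, 0, 0, 0, 0, 0, 0, 255, 0, 0, 0.22, 0, 0, 0, 255, 0, 0, 0.22, 0, 0, 0, 255]'

```text
time: 10.95
position: [0.497, -0.0123, 0.1096]
tcp_rot: [-0.003, 0.707, -0.707, 0.002]
force: [0.1, -1.2, 0.1]
grip_width: 0.0005
gripper_force: 0.0
```

Call:
move_arm --moves '[-0.08, 0, 0, 0, 0, 0, 255, -0.02, 0, 0, 0, 0, 0, 255, -0.01, 0, 0, 0, 0, 0, 255, -0.007, 0, 0, 0, 0, 0, 255, -0.007, 0, 0, 0, 0, 0, 255, 0, 0, 0, 0, 0, 0, 255, 0, 0, 0, 0, 0, 0, 255]'

```text
time: 11.65
position: [0.4947, 0.0053, 0.109]
tcp_rot: [0.001, -0.707, 0.707, -0.0]
force: [0.5, -0.2, -0.3]
grip_width: 0.0008
gripper_force: 0.2
```

Call:
move_arm --moves '[0.1, 0, 0, 0, 0, 0, 255, 0, 0, -0.22, 0, 0, 0, 255, 0, 0, -0.22, 0, 0, 0, 255, -0.2, -0.15, 0, 0, 0, 0, 255, -0.2, -0.15, 0, 0, 0, 0, 255, -0.2, -0.15, 0, 0, 0, 0, 255, -0.2, -0.15, 0, 0, 0, 0, 255, -0.22, -0.11, 0, 0, 0, 0, 255, -0.03, 0, 0, 0, 0, 0, 255]'

```text
time: 12.55
position: [0.6025, 0.1509, 0.1735]
tcp_rot: [-0.0, 0.708, -0.706, -0.0]
force: [-0.3, -0.5, 0.0]
grip_width: 0.0003
gripper_force: 0.0
```

Call:
move_arm --moves '[0, 0, 0.22, 0, 0, 0, 255, 0, 0, 0.22, 0, 0, 0, 255, 0, 0, 0.22, 0, 0, 0, 255, 0, 0, 0, 0, 0, 0, 255, 0, 0, 0, 0, 0, 0, 255, 0, 0, 0, 0, 0, 0, 255]'

```text
time: 13.15
position: [0.6023, 0.148, 0.0778]
tcp_rot: [-0.002, 0.707, -0.707, 0.001]
force: [1.6, -0.1, 0.7]
grip_width: 0.0005
gripper_force: 0.0
```

Run:
```python
from h import *
o,im=snap('wrist','w7.png'); print(o['time'],o['position'],o['force'])
close('c7.png',o,im)
```

```text
13.15 [0.60231528 0.14800069 0.07779517] [ 1.58098535 -0.10703243  0.68328671]
0.055 red  dark [1.4981, 1.6278, np.float64(1.563)]
0.0565 red  dark [1.5001, 1.6278, np.float64(1.564)]
0.058 red  dark [1.5011, 1.6268, np.float64(1.564)]
0.0595 red  dark [1.5026, 1.6228, np.float64(1.5627)]
0.061 red  dark [1.5197, 1.6083, np.float64(1.564)]
0.0625 red  dark [1.5292, 1.5968, np.float64(1.563)]
0.064 red  dark [1.5302, 1.5943, np.float64(1.5622)]
0.0656 red  dark [1.5337, 1.5868, np.float64(1.5602)]
0.0671 red  dark [1.5452, 1.6889, np.float64(1.5818)]
0.0686 red  dark [1.5502, 1.6884, np.float64(1.5823)]
0.0701 red  dark [1.6824, 1.6879, np.float64(1.6852)]
0.0716 red [1.5407, 1.5873, np.float64(1.564)] dark [1.6804, 1.6869, np.float64(1.6837)]
0.0731 red [1.5297, 1.5983, np.float64(1.564)] dark 
0.0746 red [1.5046, 1.6233, np.float64(1.564)] dark [1.4, 1.4736, np.float64(1.4368)]
0.0761 red [1.5046, 1.6203, np.float64(1.5625)] dark [1.4, 1.4886, np.float64(1.4443)]
0.0776 red [1.5057, 1.6183, np.float64(1.562)] dark [1.4, 1.4821, np.float64(1.4411)]
0.0791 red [1.5077, 1.6148, np.float64(1.5612)] dark [1.4, 1.4591, np.float64(1.4295)]
0.0806 red [1.5117, 1.6103, np.float64(1.561)] dark [1.431, 1.4581, np.float64(1.4446)]
0.0821 red  dark [1.4376, 1.4606, np.float64(1.4491)]
0.0836 red  dark [1.4416, 1.4636, np.float64(1.4526)]
0.0851 red  dark [1.4441, 1.4656, np.float64(1.4548)]
0.0867 red  dark [1.4466, 1.4656, np.float64(1.4561)]
0.0882 red  dark [1.4476, 1.4676, np.float64(1.4576)]
0.0897 red  dark [1.4466, 1.4706, np.float64(1.4586)]
```

Pointer 1.563, index 1.5635, and the index has not moved. Now over the plunger.

Call:
move_arm --moves '[0, 0, -0.22, 0, 0, 0, 255, 0, 0, -0.22, 0, 0, 0, 255, 0, 0, -0.22, 0, 0, 0, 255, 0.25, 0.02, 0, 0, 0, 0, 255, 0.25, 0, 0, 0, 0, 0, 255, 0.25, 0, 0, 0, 0, 0, 255, 0.28, 0, 0, 0, 0, 0, 255, 0, 0, 0, 0, 0, 0, 255, 0, 0, 0.18, 0, 0, 0, 255, 0, 0, 0.16, 0, 0, 0, 255, 0, 0, 0, 0, 0, 0, 255, 0, 0, 0, 0, 0, 0, 255]'

```text
time: 14.4
position: [0.5987, -0.0066, 0.125]
tcp_rot: [-0.001, 0.707, -0.707, 0.001]
force: [0.6, -0.2, 0.1]
grip_width: 0.0006
gripper_force: 0.0
```

Call:
move_arm --moves '[0, 0, 0.03, 0, 0, 0, 255, 0, 0, 0.03, 0, 0, 0, 255, 0, 0, 0.01, 0, 0, 0, 255, 0, 0, 0.01, 0, 0, 0, 255, 0, 0, 0.01, 0, 0, 0, 255, 0, 0, 0.01, 0, 0, 0, 255, 0, 0, 0.01, 0, 0, 0, 255, 0, 0, 0, 0, 0, 0, 255, 0, 0, 0, 0, 0, 0, 255]'

```text
time: 15.3
position: [0.5982, -0.0067, 0.1074]
tcp_rot: [-0.0, 0.707, -0.707, 0.0]
force: [-0.6, 1.7, 4.5]
grip_width: 0.0003
gripper_force: 2.0
```

Call:
move_arm --moves '[0, 0, 0.007, 0, 0, 0, 255, 0, 0, 0, 0, 0, 0, 255, 0, 0, 0, 0, 0, 0, 255]'

```text
time: 15.6
position: [0.5983, -0.0067, 0.107]
tcp_rot: [-0.0, 0.707, -0.707, 0.0]
force: [-1.0, 2.4, 7.8]
grip_width: 0.0004
gripper_force: 3.7
```

Call:
move_arm --moves '[0, 0, 0.005, 0, 0, 0, 255, 0, 0, 0, 0, 0, 0, 255, 0, 0, 0, 0, 0, 0, 255]'

```text
time: 15.9
position: [0.5983, -0.0067, 0.1069]
tcp_rot: [-0.0, 0.707, -0.707, 0.0]
force: [-2.5, 2.2, 9.5]
grip_width: 0.0005
gripper_force: 5.0
```

Force rises with no further travel at ~6.6 mm: pins are on the lens. Lift straight up and move to the viewing pose.

Call:
move_arm --moves '[0, 0, -0.02, 0, 0, 0, 255, 0, 0, -0.03, 0, 0, 0, 255, 0, 0, -0.05, 0, 0, 0, 255, 0, 0, -0.2, 0, 0, 0, 255, 0, 0, -0.2, 0, 0, 0, 255, -0.25, 0, 0, 0, 0, 0, 255, -0.25, 0, 0, 0, 0, 0, 255, -0.12, 0, 0, 0, 0, 0, 255, 0, 0, 0, 0, 0, 0, 255, 0, 0, 0, 0, 0, 0, 255, 0, 0, 0, 0, 0, 0, 255]'

```text
time: 17.0
position: [0.5977, 0.0851, 0.1799]
tcp_rot: [-0.001, -0.707, 0.707, 0.0]
force: [-0.3, 0.2, 0.0]
grip_width: 0.0007
gripper_force: 0.0
```

Run:
```python
from h import *
o,im=snap('wrist','w8.png'); print(o['time'],o['position'],o['force'])
fine('w8.png',o)
```

```text
17.0 [0.59773726 0.08509851 0.17986055] [-0.25552864  0.20915978  0.0455679 ]
cap 318.5 96.92105102539062 19.085596084594727 ((319.3177490234375, 96.7139663696289), (33.354461669921875, 36.65468215942383), 0.4652940332889557)
axis [ 0.5986 -0.007   0.1135]
0.055 red  dark (np.float64(1.562), 56)
0.0565 red  dark (np.float64(1.563), 55)
0.058 red  dark (np.float64(1.562), 54)
0.0595 red  dark (np.float64(1.563), 51)
0.061 red  dark (np.float64(1.561), 37)
0.0626 red  dark (np.float64(1.563), 29)
0.0641 red  dark (np.float64(1.561), 29)
0.0656 red  dark (np.float64(1.559), 19)
0.0671 red  dark (np.float64(1.564), 12)
0.0686 red  dark (np.float64(1.57), 10)
0.0701 red  dark 
0.0716 red (np.float64(1.565), 19) dark 
0.0731 red (np.float64(1.56), 34) dark 
0.0746 red (np.float64(1.556), 46) dark (np.float64(2.278), 7)
0.0762 red (np.float64(1.555), 47) dark (np.float64(2.214), 52)
0.0777 red (np.float64(1.556), 46) dark (np.float64(2.218), 24)
0.0792 red (np.float64(1.555), 47) dark 
0.0807 red (np.float64(1.553), 37) dark 
0.0822 red  dark 
0.0837 red  dark 
0.0852 red  dark 
0.0867 red  dark 
0.0882 red  dark 
0.0897 red  dark
```

View pics/w8.png

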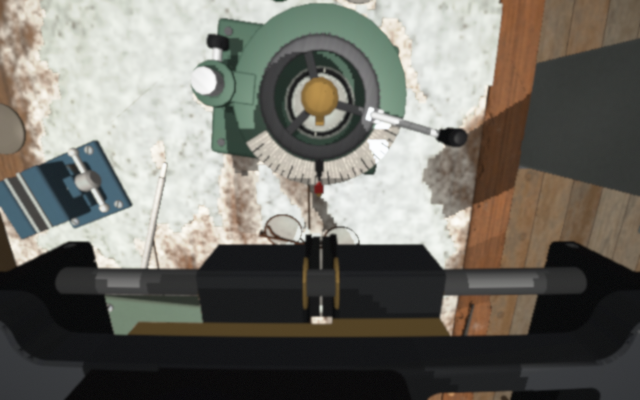

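The pointer (319,175) stands at the red index (319,188), the cap is back up, and the arm is clear.

```bash
python3 -c "
from workcell import workorder
print(workorder.sign_off())"
```

```text
the job is handed in; nothing more can be done
None
```

The pointer stands at the red index (within about 0.005 rad by the last camera check). The plunger was pressed about 6.6 mm, until its travel stopped, and sprang back up. The arm is clear, and the job was handed in at about 17 s.

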